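# Cap the canister in the capping jig

## Robot

A 6-joint arm with a two-finger parallel gripper is mounted at the origin on the work surface. World frame = base frame: x ahead of the robot, y to its left, z up, the work surface at z = 0. Lengths are in m, angles in degrees, forces in N, time in s.
With the tool pointing down it reaches from about 0.35 to 0.725 m from the base axis. Payload 6 kg.
Tool frame: the origin (TCP) lies at the very end of the fingers, on their centre line; the grasp point (between the pads) lies 19 mm behind it; z points along the fingers, y is the line along which they close (so a half turn about z gives the same grasp; the last joint's range is limited). The gripper opens to 85 mm and grips with 20 to 120 N. Pads are 22 mm wide; open, the fingers measure 114 mm over their backs; the gripper's body (76 mm by 85 mm) begins 54 mm behind the grasp point. The pads swing forward as they close: fully open they stand 13 mm farther back than shut.
Start: joints at [-44.078, 2.303, 4.859, 0, -92.561, -19.12], TCP at [0.271, -0.536, 0.231] pointing down, gripper open.
Joint ranges: [-146.85, 146.85], [-73.84, 115.35], [-62.03, 85.46], [-188.31, 113.3], [-161.28, -10.13], [-171.36, 171.36]. Speed limits (degrees/s): [147.25, 147.25, 172.46, 180, 180, 180].

## Interface

Orientations are given as [roll, pitch, yaw] about the fixed x, y, z axes, in that order (R = Rz(yaw) Ry(pitch) Rx(roll)).
In Python, from workcell import readout, snapshot, get_calibration, workorder gives the robot as it stands.
- The arm moves only by the tool send_rows, never from a script. Its argument "moves" is a list of rows, each a list of 5 numbers: the shift along the tool's x, y, z in mm, then the turn about the tool's z in rad, then the closure, from -1 (fully open) to 1 (shut). In form: [[tx, ty, tz, spin, fingers], ...]. A call has 1 to 8 rows; each row is the pose to reach, as a shift and turn from the pose commanded when the call began, along the tool's axes at that moment; what a row does not reach only later rows make up. A row lasts 1/8 s, in which the tool goes at most 62.5 mm and 10.7 degrees, less where a joint would pass 70% of its speed; a pose out of reach is approached as far as the arm can. A call with a gripper value outside its range is refused whole. The fingers move at their own pace and stop on an object; "force" is the grip in N (left out, the last holds). Time passes only in rows, so rows that repeat a pose let the fingers close. It gives the time, the measured TCP pose, the force, the opening and the grip force at its end, in the units of the state.
- readout.state(): the state, without advancing time (a new reading comes with each control period).
- snapshot(name): name is "side" or "top"; returns the picture (400x640x3 uint8, red, green, blue); there is no depth.
- get_calibration(name): a dict with "camera_matrix" (3x3 intrinsics, pixels), "position" and "rotation" of the camera in the world. Camera axes: x right, y down, z forward; pixel columns grow to the right and rows downward; lengths in m; the calibration is good to about 2 mm. A picture is of the moment at which its call begins. get_calibration takes no time and is no camera call.
- workorder.finish_job(): hands the job in; it is judged then, once.
The state is a dict: "time": time; "q": joint angles; "qd": joint speeds; "effort": joint torques, N m; "tcp_pos": TCP position; "tcp_rot": TCP orientation; "ft_force": force on the tool from outside, world axes, zero at the start; "moment": the same for the moment, N m; "finger_gap": opening from 0.0 (shut) to 1.0 (fully open); "grasp_force": force on a finger pad.
Only numpy, scipy, OpenCV 4.12 (cv2) and the standard library are available. Lean on these libraries where they do the work, as an engineer would, in place of code of your own. Each camera call takes 0.05 s, during which the arm holds its last target. There are 200 camera calls.

## Task

Put the white canister upright into the round nest of the capping jig, with its black handle just anticlockwise (seen from above) of the steel post so that the post stops it from turning. Then screw its red lid clockwise, all the way down, until the torque rises to snug - about half a newton-metre held against the post for a moment - without ever going beyond 0.7 newton-metres. Let go and leave the canister sitting in the nest with the lid fully down, and leave the other things on the bench where they are.

Things in the scene. Friction and masses are not known exactly. Their poses are not given: they have to be found in the camera images.
- lid_center (a point): Red round ribbed screw lid, 50 mm diameter, 22 mm tall, white radial mark on top; point at its centre, half-way up, z up, x along the mark. Fully down it is 83 mm above the canister's underside; at the start 1 to 2.3 mm higher. It is already started on the thread and stays captive; the canister may be carried by it.
- lid_top (a point): Centre of the lid's top, 11 mm above lid_center. Turning the lid clockwise from above drives it down 0.96 mm per radian, drag about 0.05 N m; 1.1 to 2.4 rad relative to the canister are left at the start. Once fully down, torque climbs from 0.05 to 0.7 N m within less than 0.2 rad. It does not unscrew when let go.
- canister_mid (a point): White canister, loose, about 0.34 kg with lid, body 56 mm diameter (foot rounded to 50 mm), 69 mm tall without the lid; this point is on its axis, 35 mm above its underside, z up. Its x axis points along its black fin handle: 12 mm thick, sticking out to 68 mm from the axis, from 25 to 55 mm above the underside.
- nest (a point): Centre of the floor of the jig's round nest, 8 mm above the bench, z up: a blue ring 16 mm tall above this floor, inner diameter 61 mm, outer 73 mm. With the canister's handle pointing along the nest's +x axis it just touches the post; turned anticlockwise from there it is clear of it.
- post: Steel anti-turn post, 12 mm diameter, 45 mm tall, fixed on the jig plate; origin at the centre of its foot on the plate, 56 mm ahead along the nest's x axis and 12.5 mm to its -y side. The handle leans on it at 56 mm from the nest's axis when the lid is tightened clockwise.
- jig: The fixed capping jig, an aluminium plate 180 x 130 mm and 8 mm thick; origin on the bench under the nest's centre, axes as the nest's. The plate reaches 70 mm behind and 110 mm ahead of the origin along x.
- controller: Bystander: loose grey hand controller with a red knob, 110 x 150 x 46 mm, origin at the centre of its underside.
- screwdriver: Bystander: loose red-handled screwdriver, about 160 mm long, lying on the bench along its x axis.
- bottle: Bystander: loose small amber bottle with a black cap, 40 mm diameter, 85 mm tall, origin at the centre of its underside.
- tray: Bystander: loose black divided parts tray, 120 x 90 x 30 mm, origin at the centre of its underside.

How it is judged:
By the outcome, as a careful person would: the job done as asked, in the order asked, and still so for the second after the job is handed in, with the robot touching nothing.
It also fails if it takes over 64 s, if anything falls off the work surface, if the arm or the gripper's body presses on something with over 40 N, if the wrist force passes 120 N, or if a joint passes its speed limit or range.

## Working session

There is one attempt and no reset: what is moved stays moved. The work goes in short steps, Python scripts to look and compute and a tool call to move; the robot and the scene stay as the last step left them, time stands still between calls to the robot, and variables do not carry over. Pictures are saved under pics/ and viewed, at most 10 in all, crops included, and the job is handed in when it is done.

Besides the shell and the picture viewer there is one more tool, called after "Request:" by a JSON object that holds its "name" and its "arguments", one argument or row to a line. send_rows: Moves the arm, as the interface text tells. Its arguments: {"type":"object","properties":{"moves":{"type":"array"},"force":{"type":"number"}},"required":["moves"]}

```bash
mkdir -p pics; ls
python3 - <<'E'
from workcell import readout, snapshot, get_calibration
import cv2
for n in("side","top"):
    im=snapshot(n); cv2.imwrite(f"pics/{n}0.png",im[:,:,::-1]); c=get_calibration(n); print(n,c)
s=readout.state(); print(s)
E
```

```text
pics
side {'camera_matrix': array([[504.14093553,   0.        , 334.44388096],
       [  0.        , 504.14093553, 194.62011606],
       [  0.        ,   0.        ,   1.        ]]), 'position': array([-0.02399684,  0.62155377,  1.11856216]), 'rotation': array([-139.692546  ,   -0.4818323 , -133.53627399])}
top {'camera_matrix': array([[442.02470853,   0.        , 318.97295161],
       [  0.        , 442.02470853, 199.65849992],
       [  0.        ,   0.        ,   1.        ]]), 'position': array([ 0.4322298 , -0.0125426 ,  1.03069676]), 'rotation': array([-1.67185185e+02, -5.76526785e-02, -9.37096003e+01])}
{'time': 0.1, 'q': array([-4.40757571e+01,  2.33377256e+00,  4.80819100e+00, -2.42335729e-02,
       -9.25588328e+01, -1.91212127e+01]), 'qd': array([-0.08603888, -0.0585617 ,  0.09971321,  0.15050431, -0.02162075,
       -0.00926809]), 'effort': array([-4.86295976e-03, -3.69346547e+01,  3.48285484e+01,  6.95149049e+00,
       -4.46702004e-03,  3.64109417e-05]), 'tcp_pos': array([ 0.27051704, -0.53524002,  0.23039146]), 'tcp_rot': array([ 1.79912312e+02, -4.77614084e-03, -1.53195902e+02]), 'ft_force': array([ 0.19642385, -0.32351273, -0.0504404 ]), 'moment': array([ 1.06117567e-02, -4.73397508e-05, -3.02750630e-02]), 'grasp_force': 0.0, 'finger_gap': 0.998760473365912}
```

View pics/top0.png

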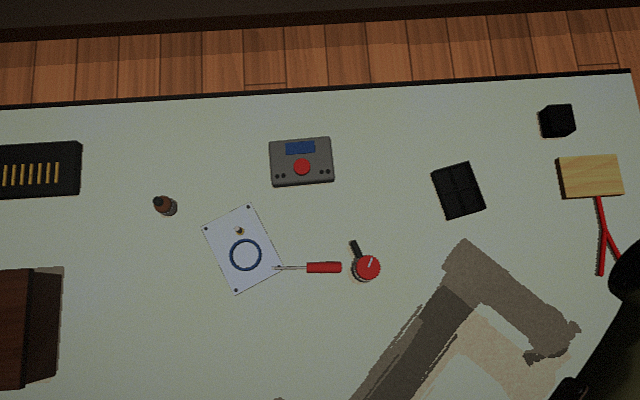

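View pics/side0.png

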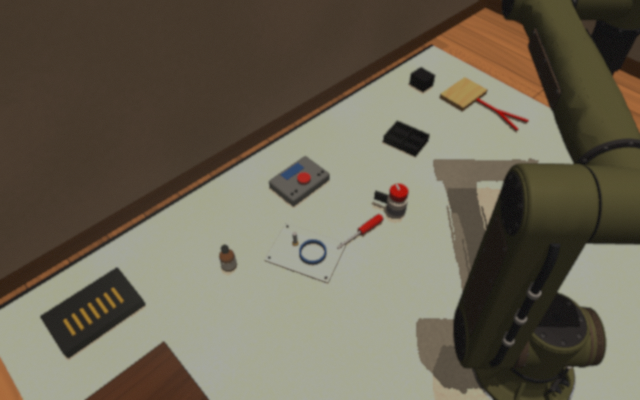

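The top view shows the lid at (367,267) with its handle pointing to (354,243), and the ring at (245,255) with the post near (239,231). The screwdriver lies between them, with its tip at about (275,267).

```bash
cat > h.py <<'E'
import numpy as np, cv2
from scipy.spatial.transform import Rotation as R
from workcell import readout, snapshot, get_calibration
def cam(n):
    c=get_calibration(n); return np.array(c["camera_matrix"]),np.array(c["position"]),R.from_euler("xyz",c["rotation"],degrees=True).as_matrix()
def ray(n,p):
    K,t,M=cam(n); return t, M@np.linalg.solve(K,[p[0],p[1],1.])
def on(n,p,z):
    t,d=ray(n,p); return t+d*(z-t[2])/d[2]
def tri(p,q):
    a,u=ray("top",p); b,v=ray("side",q)
    k=np.linalg.lstsq(np.c_[u,-v],b-a,rcond=None)[0]; A=a+k[0]*u;B=b+k[1]*v
    return (A+B)/2,np.linalg.norm(A-B)
def proj(n,P):
    K,t,M=cam(n); v=K@(M.T@(np.array(P)-t)); return v[:2]/v[2]
def blob(m,near,r):
    m=m.astype(np.uint8); w=np.zeros_like(m); cv2.circle(w,tuple(int(x) for x in near),r,1,-1)
    n,l,s,c=cv2.connectedComponentsWithStats(m*w); i=1+np.argmax(s[1:,4]); return (l==i).astype(np.uint8),s[i],c[i]
def masks(im):
    h=cv2.cvtColor(im,cv2.COLOR_RGB2HSV).astype(int); H,S,V=h[...,0],h[...,1],h[...,2]
    return dict(red=((H<8)|(H>172))&(S>150)&(V>70), blue=(H>95)&(H<125)&(S>90)&(V>30), black=(V<50), H=H,S=S,V=V)
E
python3 - <<'E'
from h import *
t=cv2.imread("pics/top0.png")[:,:,::-1].copy(); s=cv2.imread("pics/side0.png")[:,:,::-1].copy()
for n,im,lid,ring in(("top",t,(367,267),(245,255)),("side",s,(398,192),(313,252))):
    m=masks(im)
    b,st,c=blob(m["red"],lid,20); print(n,"lid",st,c)
    k=max(cv2.findContours(b,0,1)[0],key=cv2.contourArea); (cc,r)=cv2.minEnclosingCircle(k); print("circ",cc,r)
    for z in(.085,.095): print("  at",z,on(n,cc,z),on(n,c,z))
    b,st,c=blob(m["blue"],ring,25)
    k=max(cv2.findContours(b,0,1)[0],key=cv2.contourArea); e=cv2.fitEllipse(k); print(n,"ring",st,e,on(n,e[0],.024), on(n,e[0],.016))
    # sizes
def crop(im,x,y,w,h,f,name): cv2.imwrite(name,cv2.resize(im[y:y+h,x:x+w,::-1],None,fx=f,fy=f,interpolation=cv2.INTER_CUBIC))
a=cv2.resize(t[195:305,195:395],None,fx=4,fy=4,interpolation=2); 
crop(t,195,195,200,110,4,"pics/c1.png"); crop(s,260,170,160,115,5,"pics/c2.png")
E
```

```text
top lid [356 255  24  25 421] [367.48218527 267.38004751]
circ (367.4072265625, 267.2525634765625) 12.355755805969238
  at 0.085 [ 0.4935169  -0.12039494  0.085     ] [ 0.4932397  -0.12052974  0.085     ]
  at 0.095 [ 0.49286884 -0.11925449  0.095     ] [ 0.49259457 -0.11938786  0.095     ]
top ring [230 239  31  32 213] ((244.8712615966797, 254.4765167236328), (30.37651824951172, 31.100421905517578), 32.4500732421875) [0.54411013 0.14784043 0.024     ] [0.54499921 0.14911496 0.016     ]
side lid [390 184  18  16 202] [398.55445545 191.7970297 ]
circ (398.5, 192.0) 9.013978004455566
  at 0.085 [ 0.49394176 -0.12152101  0.085     ] [ 0.4943245  -0.12217029  0.085     ]
  at 0.095 [ 0.48893057 -0.11433156  0.095     ] [ 0.4893096  -0.11497455  0.095     ]
side ring [309 261   9   2   9] ((313.0, 261.5), (0.0, 1.0), 0.0) [0.51765525 0.1698677  0.024     ] [0.52161411 0.16656639 0.016     ]
```

View pics/c1.png

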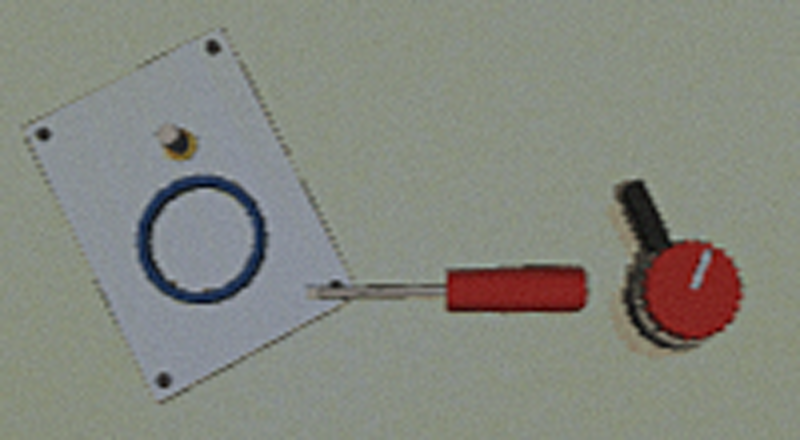

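View pics/c2.png

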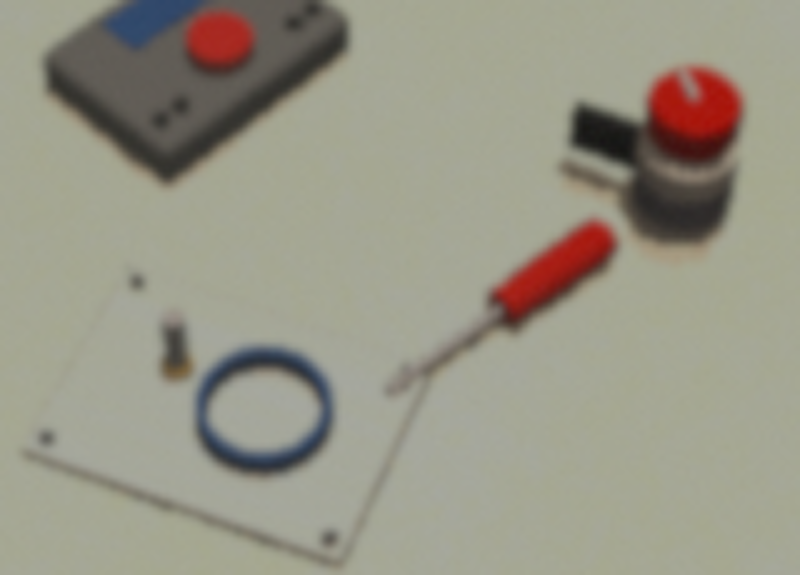

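The crops show:
- **Jig bolts:** at crop positions (213,47), (43,134), (164,380) and (336,286).
- **Post:** foot at (181,150), top at (167,133).
- **Handle:** tip end at about (632,183).

The screwdriver tip overlaps the plate corner, well clear of the ring.

Run:
```python
from h import *
f=lambda x,y:((x+.5)/4-.5+195,(y+.5)/4-.5+195)
B=[on("top",f(*p),.009)[:2] for p in((213,47),(43,134),(164,380),(336,286))]
c=np.mean(B,0); ax=(B[0]+B[1]-B[2]-B[3]); ay=B[1]+B[2]-B[0]-B[3]
print("bolt sides",[np.linalg.norm(B[i]-B[i-1]) for i in range(4)]);
an=np.degrees(np.arctan2(ax[1],ax[0])); an2=np.degrees(np.arctan2(ay[1],ay[0])); print("yaw",an,an2-90)
u=ax/np.linalg.norm(ax); print("nest from bolts",c-.02*u)
# side bolts
g=lambda x,y:((x+.5)/5-.5+260,(y+.5)/5-.5+170)
B2=[on("side",g(*p),.009)[:2] for p in((137,282),(46,438),(329,538))]; print("plate diag mid side",(B2[0]+0*B2[1])) ; print("top B",B,"side B",B2)
print("ring side at .024",on("side",g(264,405),.024),)
n=np.array([.544,.148]); p0=on("top",f(181,150),.010)[:2]; p1=on("top",f(167,133),.053)[:2]
v=np.array([-u[1],u[0]])
for p in(p0,p1): print("post",p,(p-n)@u,(p-n)@v)
for z in(.093,.095,.097): print("lid top",on("top",f(694,290),z),on("side",g(696,102),z))
L=on("top",f(694,290),.0955)[:2]
for p,z in(((632,183),.055),((621,189),.055),((642,182),.055)):
    h=on("top",f(*p),z)[:2]; print("handle",h,np.linalg.norm(h-L),np.degrees(np.arctan2(*(h-L)[::-1])))
m=on("top",f(710,252),.0955)[:2]-on("top",f(695,288),.0955)[:2]; print("mark",np.degrees(np.arctan2(m[1],m[0])))
```

```text
bolt sides [np.float64(0.15898232093599052), np.float64(0.11037864424908302), np.float64(0.16024336341041126), np.float64(0.10984184172271427)]
yaw 24.720935736086115 24.687514860757616
nest from bolts [0.54524597 0.14856101]
plate diag mid side [0.65906474 0.13890371]
top B [array([0.6586697 , 0.14002411]), array([0.61314145, 0.24057571]), array([0.46769582, 0.17331871]), array([0.51414536, 0.07378143])] side B [array([0.65906474, 0.13890371]), array([0.61382416, 0.23879692]), array([0.46869616, 0.1721501 ])]
ring side at .024 [0.54357777 0.14865665 0.024     ]
post [0.59835045 0.16024691] 0.05449117738517453 -0.011604754622309518
post [0.60144484 0.1605335 ] 0.057421833328743226 -0.012638499031947721
lid top [ 0.49316577 -0.12101257  0.093     ] [ 0.49412246 -0.12167146  0.093     ]
lid top [ 0.4930358  -0.12078121  0.095     ] [ 0.49311205 -0.12022206  0.095     ]
lid top [ 0.49290583 -0.12054986  0.097     ] [ 0.49210164 -0.11877266  0.097     ]
handle [ 0.55643022 -0.09635693] 0.0679462838609183 21.01506325708527
handle [ 0.55349575 -0.09000361] 0.06784570312851662 26.92274422725408
handle [ 0.55662737 -0.10193552] 0.06634006988553395 16.451594752478442
mark -27.70410661059866
```

Request:
{"name": "send_rows", "arguments": {
  "moves": [
    [-48,34,0,0,-1],
    [-96,68,0,0,-1],
    [-144,102,0,0,-1],
    [-192,136,10,0,-1],
    [-240,170,20,0,-1],
    [-288,204,30,0,-1],
    [-336,236,40,0,-1],
    [-385,270,50,0,-1]
  ],
  "force": 60
}}

```text
time: 1.1
tcp_pos: [0.4929, -0.119, 0.1808]
tcp_rot: [180.0, 0.0, -153.2]
ft_force: [0.9, -0.9, -0.4]
finger_gap: 1.001
grasp_force: 0.0
```

Run:
```python
from h import *
s=readout.state(); print(s["time"],s["q"],s["tcp_pos"],s["tcp_rot"],s["ft_force"],s["moment"])
```

```text
1.1 [ 9.21849207e+00 -1.20809610e+01 -1.38763499e+01 -1.44897359e-02
 -8.82028317e+01 -7.24023103e+01] [ 0.49287001 -0.11899149  0.18081815] [ 1.79986733e+02  6.07455974e-03 -1.53184273e+02] [ 0.92941944 -0.92444301 -0.42004628] [-0.02731866 -0.11461687 -0.07276859]
```

Request:
{"name": "send_rows", "arguments": {
  "moves": [
    [0,0,0,-0.18,-1],
    [0,0,0,-0.36,-1],
    [0,0,10,-0.54,-1],
    [0,0,20,-0.72,-1],
    [0,0,30,-0.9,-1],
    [0,0,40,-1.08,-1],
    [0,0,50,-1.26,-1],
    [0,0,60,-1.44,-1]
  ]
}}

```text
time: 2.1
tcp_pos: [0.4922, -0.1208, 0.1205]
tcp_rot: [180.0, 0.0, -70.4]
ft_force: [-0.2, -0.1, 0.2]
finger_gap: 1.0
grasp_force: 0.0
```

Request:
{"name": "send_rows", "arguments": {
  "moves": [
    [0,0,0,-0.16,-1],
    [0,0,0,-0.16,-1],
    [0,0,0,-0.16,-1]
  ]
}}

```text
time: 2.48
tcp_pos: [0.4924, -0.1209, 0.1212]
tcp_rot: [180.0, 0.0, -61.7]
ft_force: [0.4, -1.3, -0.1]
finger_gap: 1.007
grasp_force: 0.0
```

Run:
```python
from h import *
s=readout.state(); print(s["time"],s["q"],s["tcp_pos"],s["tcp_rot"],s["ft_force"],s["moment"])
a=[]
for n in("top","side"):
    im=snapshot(n); p=proj(n,[.493,-.12,.095]); x,y=int(p[0]),int(p[1]); a.append(cv2.resize(im[y-45:y+45,x-45:x+45,::-1],(400,400),interpolation=2)); print(n,p)
cv2.imwrite("pics/n1.png",np.hstack(a))
```

```text
2.475 [ 9.00010810e+00 -1.13044783e+01 -1.94349116e+01 -7.83719078e-03
 -8.18780246e+01  1.92993920e+01] [ 0.49239081 -0.12091391  0.12123219] [ 1.79994582e+02  1.01178210e-02 -6.17016082e+01] [ 0.3970965  -1.32185079 -0.06894203] [-0.04367916 -0.01142902  0.00423643]
top [367.75562446 267.16645519]
side [398.77603582 190.06577881]
```

View pics/n1.png

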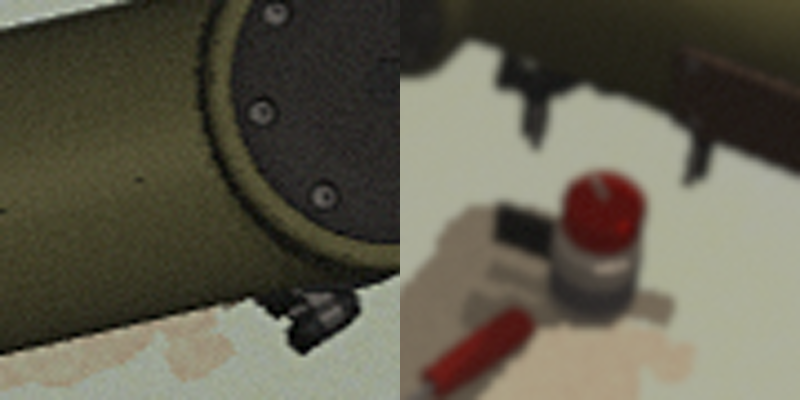

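The side view shows the fingers on either side of the lid, in line with the handle, and centred to about 1 mm. Next I descend and grip.

Request:
{"name": "send_rows", "arguments": {
  "moves": [
    [0,0,20,0,-1],
    [0,0,40,0,-1],
    [0,0,51,0,-1],
    [0,0,51,0,1],
    [0,0,51,0,1],
    [0,0,51,0,1],
    [0,0,51,0,1],
    [0,0,51,0,1]
  ],
  "force": 60
}}

```text
time: 3.58
tcp_pos: [0.4932, -0.1209, 0.0714]
tcp_rot: [-179.9, -0.1, -61.5]
ft_force: [0.7, 1.3, 5.2]
finger_gap: 0.567
grasp_force: 61.8
```

Run:
```python
from h import *
s=readout.state(); print(s)
im=snapshot("side"); p=proj("side",[.493,-.12,.075]); x,y=int(p[0]),int(p[1]); cv2.imwrite("pics/n2.png",cv2.resize(im[y-40:y+40,x-50:x+50,::-1],(700,560),interpolation=2))
```

```text
{'time': 3.575, 'q': array([ 9.01118602e+00, -9.85761363e+00, -2.34712920e+01,  2.54421543e-02,
       -7.62638626e+01,  1.94718291e+01]), 'qd': array([ 0.01782259, -0.02226435, -0.08796595,  0.02939511,  0.08080063,
       -0.06732803]), 'effort': array([-6.55066352e-01, -2.26195979e+01,  3.05175412e+01,  5.97504258e+00,
       -3.37913632e-01, -7.49933242e-04]), 'tcp_pos': array([ 0.49322907, -0.12088847,  0.0713963 ]), 'tcp_rot': array([-1.79892789e+02, -6.41335502e-02, -6.15110301e+01]), 'ft_force': array([0.7047874 , 1.252365  , 5.21354581]), 'moment': array([ 0.34015608, -0.27013078,  0.03408733]), 'grasp_force': 61.789841651916504, 'finger_gap': 0.5666903866694923}
```

View pics/n2.png

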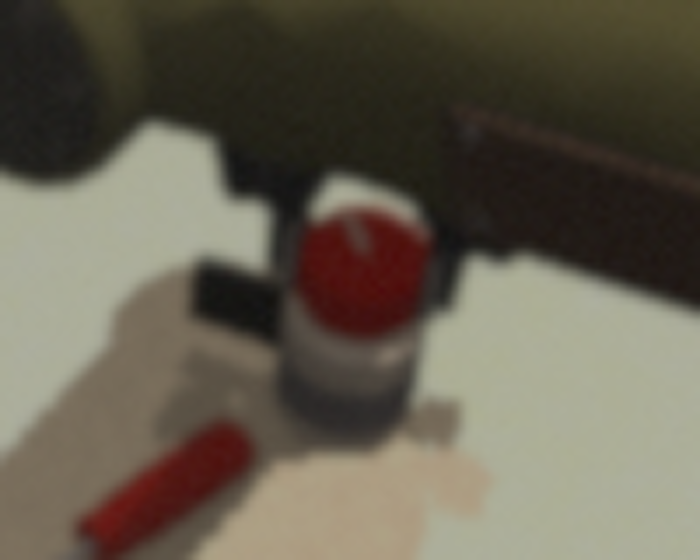

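Request:
{"name": "send_rows", "arguments": {
  "moves": [
    [0,0,-20,0,1],
    [0,0,-45,0,1],
    [0,0,-70,0,1],
    [-20,-16,-75,-0.03,1],
    [-50,-41,-75,-0.07,1],
    [-80,-65,-75,-0.11,1],
    [-110,-90,-75,-0.15,1],
    [-140,-114,-75,-0.19,1]
  ]
}}

```text
time: 4.62
tcp_pos: [0.525, 0.0576, 0.1436]
tcp_rot: [179.8, 0.1, -50.6]
ft_force: [0.3, 0.8, -3.2]
finger_gap: 0.562
grasp_force: 62.9
```

Run:
```python
from h import *
s=readout.state(); print(s["time"],s["q"],s["tcp_pos"],s["tcp_rot"],s["ft_force"],s["moment"],s["finger_gap"])
d=np.array([.5443,.148,s["tcp_pos"][2]])-s["tcp_pos"]
print(R.from_euler("xyz",s["tcp_rot"],degrees=True).as_matrix().T@d*1e3)
```

```text
4.625 [ 2.80588052e+01 -8.15350834e+00 -1.43127791e+01 -7.15893377e-02
 -8.40202662e+01  1.13757700e+01] [0.5249767  0.05764346 0.14355438] [ 1.79838024e+02  1.05191069e-01 -5.05731430e+01] [ 0.34915956  0.77637994 -3.20281404] [-0.03134068 -0.07548906 -0.00870868] 0.5620599046416775
[-57.52245958 -72.31079544  -0.09881599]
```

Request:
{"name": "send_rows", "arguments": {
  "moves": [
    [-16,-20,0,0,1],
    [-32,-40,0,0,1],
    [-48,-60,0,0,1],
    [-57,-72,0,0,1],
    [-57,-72,0,0,1],
    [-57,-72,0,0,1]
  ]
}}

```text
time: 5.38
tcp_pos: [0.5454, 0.1459, 0.1452]
tcp_rot: [180.0, 0.0, -50.7]
ft_force: [-0.1, -0.4, -3.2]
finger_gap: 0.56
grasp_force: 62.8
```

Run:
```python
from h import *
s=readout.state(); print(s["time"],s["q"],s["tcp_pos"],s["tcp_rot"],s["ft_force"],s["moment"],s["finger_gap"])
d=np.array([.5443,.148,s["tcp_pos"][2]])-s["tcp_pos"]
print(R.from_euler("xyz",s["tcp_rot"],degrees=True).as_matrix().T@d*1e3)
a=[]
for n in("top","side"):
    im=snapshot(n); p=proj(n,[.56,.15,.06]); x,y=int(p[0]),int(p[1]); a.append(cv2.resize(im[y-50:y+50,x-50:x+50,::-1],(400,400),interpolation=2)); print(n,p)
cv2.imwrite("pics/n3.png",np.hstack(a))
```

```text
5.375 [ 3.53440533e+01 -2.66113280e+00 -9.04754144e+00 -6.95114628e-04
 -8.36381632e+01  4.00096792e+00] [0.54538546 0.14589001 0.14523243] [ 1.79975536e+02  2.40357379e-03 -5.06550565e+01] [-0.05074594 -0.42780661 -3.23242221] [0.00136993 0.011997   0.01640606] 0.560086605629962
[-2.31991391e+00 -4.98268091e-01 -1.15425719e-04]
top [241.03074817 245.66170157]
side [307.37122886 239.09458958]
```

View pics/n3.png

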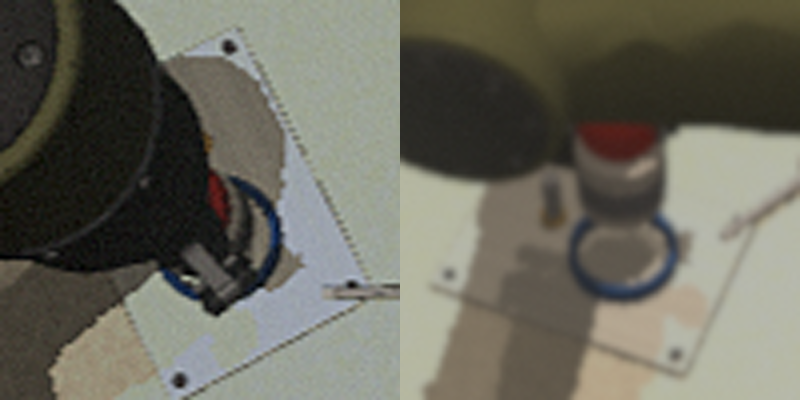

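The canister hangs over the ring with the handle beside the post. I'll centre it and lower it.

Request:
{"name": "send_rows", "arguments": {
  "moves": [
    [-2.3,-0.5,0,0,1],
    [-2.3,-0.5,15,0,1],
    [-2.3,-0.5,30,0,1],
    [-2.3,-0.5,40,0,1],
    [-2.3,-0.5,46,0,1],
    [-2.3,-0.5,50,0,1],
    [-2.3,-0.5,54,0,1],
    [-2.3,-0.5,54,0,1]
  ]
}}

```text
time: 6.48
tcp_pos: [0.5443, 0.1483, 0.0911]
tcp_rot: [180.0, 0.0, -50.6]
ft_force: [0.3, 0.3, -3.1]
finger_gap: 0.566
grasp_force: 62.8
```

No contact, with the bottom now 4 mm below the rim. I'll continue to the floor.

Request:
{"name": "send_rows", "arguments": {
  "moves": [
    [0,0,4,0,1],
    [0,0,8,0,1],
    [0,0,10.5,0,1],
    [0,0,11.5,0,1],
    [0,0,12,0,1],
    [0,0,12,0,1]
  ]
}}

```text
time: 7.22
tcp_pos: [0.5445, 0.1484, 0.0797]
tcp_rot: [-180.0, -0.0, -50.6]
ft_force: [-1.0, 0.3, 0.8]
finger_gap: 0.567
grasp_force: 62.9
```

Run:
```python
from h import *
s=readout.state(); print(s["time"],s["q"],s["tcp_pos"],s["tcp_rot"],s["ft_force"],s["moment"],s["finger_gap"])
a=[]
for n in("top","side"):
    im=snapshot(n); p=proj(n,[.56,.15,.06]); x,y=int(p[0]),int(p[1]); a.append(cv2.resize(im[y-40:y+40,x-40:x+40,::-1],(400,400),interpolation=2))
cv2.imwrite("pics/n4.png",np.hstack(a))
```

```text
7.225 [ 3.56255998e+01 -1.10108912e+00 -1.44379310e+01  4.97280332e-03
 -7.66356595e+01  3.74127840e+00] [0.54448036 0.14839689 0.07974835] [-1.79972876e+02 -6.62269240e-03 -5.06319751e+01] [-1.01867082  0.34430353  0.7611028 ] [ 0.02197176  0.4130456  -0.05113162] 0.5666458755301983
```

View pics/n4.png

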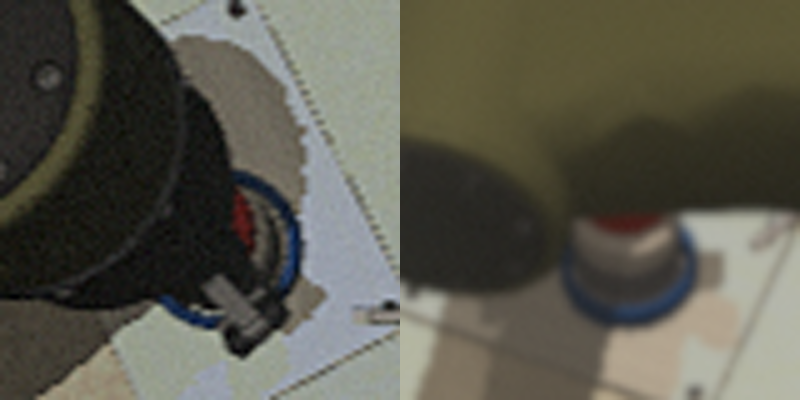

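The canister is seated: TCP z is 79.7 mm against 79.4 mm expected, with light contact on the floor. At least 1.1 rad is left, so I'll turn the first 0.9 rad clockwise while following the thread down.

Request:
{"name": "send_rows", "arguments": {
  "moves": [
    [0,0,0,0.11,1],
    [0,0,0.1,0.22,1],
    [0,0,0.2,0.33,1],
    [0,0,0.3,0.44,1],
    [0,0,0.4,0.55,1],
    [0,0,0.5,0.66,1],
    [0,0,0.6,0.78,1],
    [0,0,0.7,0.9,1]
  ]
}}

```text
time: 8.32
tcp_pos: [0.5451, 0.1485, 0.0792]
tcp_rot: [-179.9, 0.1, -102.4]
ft_force: [2.0, -0.2, -0.7]
finger_gap: 0.56
grasp_force: 63.0
```

```bash
cat > r.py <<'E'
from h import *
s=readout.state(); print(s["time"],"q6",s["q"][5].round(2),s["tcp_pos"].round(4),s["tcp_rot"].round(2),"F",s["ft_force"].round(2),"M",s["moment"].round(3),s["finger_gap"].round(3))
E
python3 r.py
```

```text
Traceback (most recent call last):
  File "r.py", line 2, in <module>
    s=readout.state(); print(s["time"],"q6",s["q"][5].round(2),s["tcp_pos"].round(4),s["tcp_rot"].round(2),"F",s["ft_force"].round(2),"M",s["moment"].round(3),s["finger_gap"].round(3))
                                                                                                                                                               ^^^^^^^^^^^^^^^^^^^^^
AttributeError: 'float' object has no attribute 'round'
```

```bash
sed -i 's/s\["finger_gap"\].round(3)/round(s["finger_gap"],3)/' r.py; python3 r.py
```

```text
8.325 q6 -48.05 [0.5451 0.1485 0.0792] [-1.7991e+02  5.0000e-02 -1.0242e+02] F [ 2.05 -0.16 -0.71] M [-0.04  -0.456  0.019] 0.56
```

Request:
{"name": "send_rows", "arguments": {
  "moves": [
    [0,0,0,0.04,1],
    [0,0,0.1,0.08,1],
    [0,0,0.1,0.12,1],
    [0,0,0.1,0.12,1]
  ]
}}

```text
time: 8.82
tcp_pos: [0.545, 0.1484, 0.079]
tcp_rot: [-179.9, 0.1, -109.1]
ft_force: [1.9, 0.6, -0.5]
finger_gap: 0.567
grasp_force: 63.1
```

```bash
python3 r.py
```

```text
8.825 q6 -54.68 [0.545  0.1484 0.079 ] [-1.7992e+02  5.0000e-02 -1.0905e+02] F [ 1.9   0.56 -0.53] M [-0.047 -0.532 -0.023] 0.567
```

```bash
cat > r.py <<'E'
from h import *
L=[]
for i in range(4): s=readout.state(); L.append([*s["moment"],*s["ft_force"],s["effort"][5],s["grasp_force"]]); snapshot("side")
L=np.array(L); print(s["time"],"q6",s["q"][5].round(2),s["tcp_pos"].round(4),s["tcp_rot"].round(2),"mean M,F,e6,g",L.mean(0).round(3),"Mz",L[:,2].round(3),round(s["finger_gap"],3))
E
python3 r.py
```

```text
8.975 q6 -54.66 [0.5449 0.1484 0.079 ] [-1.7994e+02  5.0000e-02 -1.0904e+02] mean M,F,e6,g [-4.0000e-02 -6.4100e-01  3.1000e-02  1.8340e+00 -1.8400e-01  2.1500e-01
 -1.0700e-01  6.3108e+01] Mz [-0.023  0.029  0.036  0.08 ] 0.567
```

Request:
{"name": "send_rows", "arguments": {
  "moves": [
    [0,0,0,0.04,1],
    [0,0,0.1,0.08,1],
    [0,0,0.1,0.12,1],
    [0,0,0.1,0.12,1]
  ]
}}

```text
time: 9.52
tcp_pos: [0.5448, 0.1484, 0.0789]
tcp_rot: [-180.0, 0.0, -115.9]
ft_force: [2.0, 0.1, 0.8]
finger_gap: 0.565
grasp_force: 63.2
```

```bash
python3 r.py
```

```text
9.675 q6 -61.53 [0.5447 0.1484 0.0789] [-1.7996e+02  4.0000e-02 -1.1590e+02] mean M,F,e6,g [-9.5000e-02 -9.0100e-01  4.9000e-02  2.7740e+00 -2.1300e-01  1.4640e+00
 -1.0600e-01  6.3215e+01] Mz [0.059 0.054 0.007 0.078] 0.564
```

Request:
{"name": "send_rows", "arguments": {
  "moves": [
    [0,0,0,0.04,1],
    [0,0,0.1,0.08,1],
    [0,0,0.1,0.12,1],
    [0,0,0.1,0.12,1]
  ]
}}

```text
time: 10.22
tcp_pos: [0.5447, 0.1484, 0.0787]
tcp_rot: [-180.0, 0.0, -122.8]
ft_force: [3.0, -0.8, 2.0]
finger_gap: 0.565
grasp_force: 63.3
```

```bash
python3 r.py
```

```text
10.375 q6 -68.4 [0.5447 0.1484 0.0787] [-1.7997e+02  4.0000e-02 -1.2278e+02] mean M,F,e6,g [-1.6700e-01 -1.1180e+00  1.6000e-02  3.1490e+00 -5.7100e-01  2.7750e+00
 -1.0500e-01  6.3336e+01] Mz [ 0.022  0.032 -0.023  0.034] 0.565
```

Request:
{"name": "send_rows", "arguments": {
  "moves": [
    [0,0,0,0.04,1],
    [0,0,0.05,0.08,1],
    [0,0,0.1,0.12,1],
    [0,0,0.1,0.12,1]
  ]
}}

```text
time: 10.92
tcp_pos: [0.5447, 0.1483, 0.0786]
tcp_rot: [-180.0, 0.0, -129.7]
ft_force: [3.8, -0.6, 2.3]
finger_gap: 0.568
grasp_force: 63.4
```

```bash
python3 r.py
```

```text
11.075 q6 -75.28 [0.5446 0.1483 0.0786] [-1.7997e+02  3.0000e-02 -1.2965e+02] mean M,F,e6,g [-2.8400e-01 -1.3480e+00  3.5000e-02  3.3700e+00 -7.4100e-01  3.2650e+00
 -1.0400e-01  6.3451e+01] Mz [0.007 0.05  0.053 0.029] 0.567
```

Request:
{"name": "send_rows", "arguments": {
  "moves": [
    [0,0,0,0.04,1],
    [0,0,0.05,0.08,1],
    [0,0,0.1,0.12,1],
    [0,0,0.1,0.12,1]
  ]
}}

```text
time: 11.62
tcp_pos: [0.5446, 0.1483, 0.0784]
tcp_rot: [-180.0, 0.0, -136.5]
ft_force: [4.6, -1.7, 4.2]
finger_gap: 0.569
grasp_force: 63.5
```

```bash
python3 r.py
```

```text
11.775 q6 -82.15 [0.5446 0.1483 0.0784] [-1.7998e+02  3.0000e-02 -1.3653e+02] mean M,F,e6,g [-4.8200e-01 -1.5380e+00  1.8000e-02  4.2130e+00 -1.3370e+00  4.6100e+00
 -1.0400e-01  6.3563e+01] Mz [0.012 0.016 0.024 0.02 ] 0.561
```

Request:
{"name": "send_rows", "arguments": {
  "moves": [
    [0,0,0,0.04,1],
    [0,0,0,0.08,1],
    [0,0,0,0.12,1],
    [0,0,0,0.12,1]
  ]
}}

```text
time: 12.32
tcp_pos: [0.5445, 0.1483, 0.0783]
tcp_rot: [-180.0, 0.0, -143.4]
ft_force: [5.2, -1.0, 5.6]
finger_gap: 0.565
grasp_force: 63.6
```

```bash
python3 r.py
```

```text
12.475 q6 -89.01 [0.5445 0.1483 0.0783] [-1.7999e+02  2.0000e-02 -1.4338e+02] mean M,F,e6,g [-6.2100e-01 -1.6140e+00  2.2000e-02  4.5610e+00 -1.2000e+00  5.2430e+00
 -9.9000e-02  6.3624e+01] Mz [0.046 0.014 0.011 0.019] 0.565
```

Run:
```python
from h import *
a=[]
for n in("top","side"):
    im=snapshot(n); p=proj(n,[.56,.15,.06]); x,y=int(p[0]),int(p[1]); a.append(cv2.resize(im[y-50:y+50,x-50:x+50,::-1],(400,400),interpolation=2))
cv2.imwrite("pics/n5.png",np.clip(np.hstack(a)*1.6,0,255).astype(np.uint8))
```

```text
(no output)
```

View pics/n5.png

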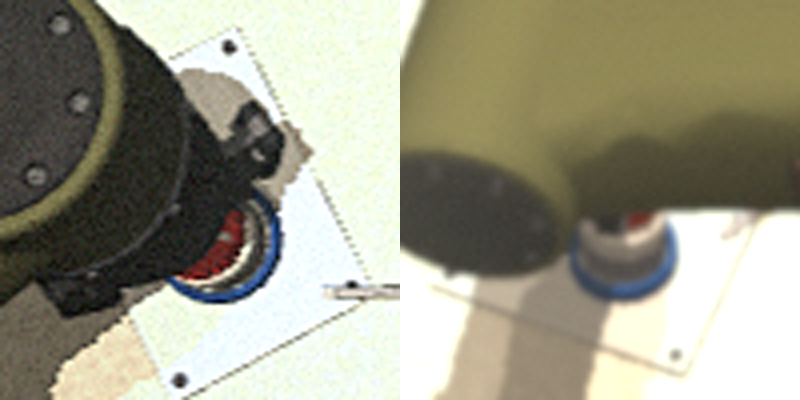

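The handle isn't on the open right side of the ring, so the post is holding it. The 1.4 mm drop also matches about 1.5 rad of thread, so I'll continue.

Request:
{"name": "send_rows", "arguments": {
  "moves": [
    [0,0,0,0.04,1],
    [0,0,0.05,0.08,1],
    [0,0,0.05,0.12,1],
    [0,0,0.05,0.12,1]
  ]
}}

```text
time: 13.12
tcp_pos: [0.5445, 0.1483, 0.0783]
tcp_rot: [-180.0, 0.0, -150.3]
ft_force: [4.3, -2.2, 4.4]
finger_gap: 0.566
grasp_force: 63.6
```

```bash
python3 r.py
```

```text
13.275 q6 -95.88 [0.5444 0.1483 0.0782] [-179.99    0.   -150.26] mean M,F,e6,g [-0.579 -1.519  0.066  3.721 -1.392  4.971 -0.109 63.595] Mz [0.075 0.058 0.075 0.055] 0.561
```

Request:
{"name": "send_rows", "arguments": {
  "moves": [
    [0,0,0,0.04,1],
    [0,0,0.05,0.08,1],
    [0,0,0.1,0.12,1],
    [0,0,0.1,0.12,1]
  ]
}}

```text
time: 13.82
tcp_pos: [0.544, 0.1492, 0.078]
tcp_rot: [179.9, -0.0, -157.1]
ft_force: [2.4, 1.3, 5.9]
finger_gap: 0.566
grasp_force: 63.7
```

```bash
python3 r.py
```

```text
13.975 q6 -102.71 [0.544  0.1492 0.078 ] [ 179.93   -0.   -157.06] mean M,F,e6,g [ 0.458 -0.645  0.457  2.178  1.506  5.846 -0.531 63.705] Mz [0.465 0.458 0.435 0.47 ] 0.569
```

Torque has risen to about 0.46 N·m. I'll add a small turn and hold.

Request:
{"name": "send_rows", "arguments": {
  "moves": [
    [0,0,0,0.01,1],
    [0,0,0,0.01,1],
    [0,0,0,0.01,1],
    [0,0,0,0.01,1]
  ]
}}

```text
time: 14.52
tcp_pos: [0.544, 0.1492, 0.078]
tcp_rot: [179.9, 0.0, -157.6]
ft_force: [1.1, 1.1, 4.6]
finger_gap: 0.563
grasp_force: 63.7
```

```bash
python3 r.py
```

```text
14.675 q6 -103.28 [0.544  0.1492 0.078 ] [ 179.93    0.   -157.62] mean M,F,e6,g [ 0.491 -0.669  0.516  1.704  1.577  5.928 -0.519 63.696] Mz [0.578 0.526 0.514 0.446] 0.562
```

Torque is 0.52 N·m and has been held for over half a second. I'll release and lift straight up.

Request:
{"name": "send_rows", "arguments": {
  "moves": [
    [0,0,0,0,-1],
    [0,0,0,0,-1],
    [0,0,0,0,-1],
    [0,0,0,0,-1],
    [0,0,-15,0,-1],
    [0,0,-40,0,-1],
    [0,0,-75,0,-1],
    [0,0,-110,0,-1]
  ]
}}

```text
time: 15.72
tcp_pos: [0.5444, 0.1482, 0.1903]
tcp_rot: [180.0, 0.1, -157.8]
ft_force: [-0.2, -1.0, 0.7]
finger_gap: 0.998
grasp_force: 0.0
```

Request:
{"name": "send_rows", "arguments": {
  "moves": [
    [20,40,-20,0,-1],
    [20,80,-30,0,-1],
    [20,130,-30,0,-1],
    [20,180,-30,0,-1],
    [20,220,-30,0,-1],
    [20,220,-30,0,-1]
  ]
}}

```text
time: 16.48
tcp_pos: [0.4415, 0.3465, 0.2187]
tcp_rot: [180.0, 0.0, -157.6]
ft_force: [1.1, -1.1, 0.6]
finger_gap: 1.004
grasp_force: 0.0
```

Run:
```python
from h import *
s=readout.state(); print(s["time"],s["tcp_pos"],s["ft_force"])
a=[]
for n in("top","side"):
    im=snapshot(n); p=proj(n,[.55,.12,.05]); x,y=int(p[0]),int(p[1]); a.append(cv2.resize(im[y-70:y+70,x-70:x+70,::-1],(400,400),interpolation=2))
    m=masks(im); b,st,c=blob(m["red"],proj(n,[.5443,.148,.1]),20); print(n,st,c,on(n,c,.098))
cv2.imwrite("pics/n6.png",np.clip(np.hstack(a)*1.4,0,255).astype(np.uint8))
```

```text
16.475 [0.44152567 0.34646277 0.21865338] [ 1.12375439 -1.12487661  0.59244758]
top [227 240  24  25 416] [237.99278846 251.375     ] [0.54334374 0.15033458 0.098     ]
side [306 226   9   3  14] [310.         227.21428571] [0.56180898 0.13791893 0.098     ]
```

View pics/n6.png

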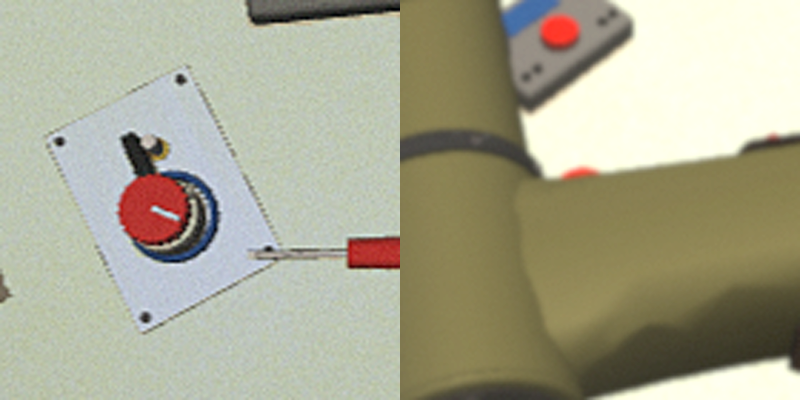

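The canister stands upright in the nest with its handle against the anticlockwise side of the post. The screwdriver hasn't moved and the gripper is clear.

```bash
python3 -c "
from workcell import workorder; print(workorder.finish_job())"
```

```text
the job is handed in; nothing more can be done
None
```

The job is handed in at about 16.5 s: the canister is upright in the nest with its handle against the post, and the lid was screwed down to about 0.52 N·m (highest single reading 0.58) and held before I let go; I moved nothing else.

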